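Lay the pulley shaft in its bearings and offer up the bearing cap

TASK

Lay the upright pulley shaft down gently in the two open bearings of the stand, its thick journal in the bearing with the two studs and its pulley outside that end, and let go of it. Then take the larger bearing cap, carry it over the row of jars and box without disturbing them or the small cap, and hold it level about 10 mm above the ends of the two studs, its bolt holes in line with them and touching neither studs, stand nor shaft at any time, so that I can slip the shims on. Finish like that: the program ends with the cap still held in the gripper.

Things in the scene. Friction and masses are not known exactly. Their poses are not given: they have to be found in the camera images.
- stand: Fixed grey cast stand with two open half bearings on one axis; origin under the middle of its base plate (10 mm thick, 112 mm in x, 134 mm in y). y runs along the bore axis from the studded bearing to the tail bearing, x across, z up. The bore axis and both flat joint faces are 65 mm above the bench. Studded bearing at y = -45 mm, tail bearing at y = +48 mm, free room between them.
- bearing (a point): Fixed, axes as stand. Middle of the studded half bearing, on the bore axis at joint-face height. Half-round bore open at the top, radius 12.5 mm, 26 mm long in y; block 88 mm wide in x. Two studs rise from the joint face at x = -32 and +32 mm: 8 mm thick, 32 mm tall, tapered tips.
- tail_rest (a point): Fixed, axes as stand. The same point of the smaller tail bearing, 93 mm along y from bearing: half-round open bore of radius 8.5 mm, 16 mm long in y, block 68 mm wide in x, no studs.
- studs (a point): Fixed, axes as stand. Point midway between the tips of the two studs, 97 mm above the bench; the studs are at x = -32 and +32 mm of it.
- shaft_center (a point): Loose steel shaft, 155 mm long, 0.35 kg, upright on its pulley. Point on the axis at mid-length; z along the axis, away from the pulley. Diameters, from the pulley's outer face: pulley 60 (0-22 mm), journal 24 (22-72), middle 18 (73-120, the place to grip), tail 16 (121-155). Balances 60 mm from that face. Laid right: z along y of stand, this point 32.5 mm (+-8) along y from bearing.
- pulley_center (a point): Centre of the aluminium V-belt pulley on that shaft, on the axis, 11 mm from the pulley's outer face and 66.5 mm from shaft_center.
- cap_center (a point): Loose larger bearing cap, grey cast, 0.3 kg, lying on its flat joint face. Centre, 19 mm above that face, 19 mm below the crown (a nipple adds 10 mm). 88 mm long in x, 26 mm wide in y (faces to grip), z up. Ears 16 mm high with upright 14 mm bolt holes at x = -32 and +32 mm; the crown between them spans 40 mm. A half turn fits as well.
- small_cap_center (a point): Loose smaller cap of the tail bearing, same shape, 68 x 18 x 26 mm (x, y, z), on its joint face; stays where it is. Centre, 13 mm above the bench.
- nail_jar_center (a point): Clear square jar with grey lid, 71 x 71 x 110 mm, standing in the row between the caps and the stand; centre, 55 mm up.
- screw_box_center (a point): Red carton, 72 x 88 x 110 mm, in that row; centre, 55 mm up.
- screw_jar_center (a point): Round clear jar with white lid, 68 mm diameter, 100 mm tall, in that row; centre, 50 mm up.
Mind the look-alikes: they are no part of the job. What is shaped like the part that bears shaft_center but pink is not meant. What is shaped like the part that bears cap_center but pink is not meant.

How it is judged:
By the outcome, as a careful person would: the job done as asked, in the order asked, and still so for the second after the job is handed in, while the arm keeps its last pose, push and grip.
It also fails if it takes over 66 s, if anything falls off the work surface, if the arm or the gripper's body presses on something with over 40 N, if the wrist force passes 120 N, or if a joint passes its speed limit or range.

ROBOT

A 7-joint arm with a two-finger parallel gripper is mounted at the origin on a cart in front of the work surface, level with it; the furniture and walls round the work are solid. World frame = base frame: x ahead of the robot, y to its left, z up, the work surface at z = 0. Lengths are in m, angles in rad, forces in N, time in s.
With the tool pointing down it reaches from about 0.4 to 0.875 m from the base axis. Payload 19.3 kg.
Tool frame: the origin (TCP) lies midway between the tips of the shut fingers; the grasp point (between the pads) lies 19 mm behind it (bot.pinch_z is the distance from the TCP to the grasp point, in m); z points along the fingers, y is the line along which they close (so a half turn about z gives the same grasp; the last joint's range is limited). The gripper opens to 85 mm and grips with 20 to 120 N. Pads are 22 mm wide; open, the fingers measure 114 mm over their backs; the gripper's body (76 mm by 85 mm) begins 54 mm behind the grasp point. The pads swing forward as they close: fully open they stand 13 mm farther back than shut.
Start: joints at [-1.307, 0.521, -0.036, 1.599, 0.021, 1.021, -0.113], TCP at [0.205, 0.59, 0.231] pointing down, gripper open.
Joint ranges: [-2.91, 2.91], [-0.3, 2.13], [-1.5, 1.42], [0.17, 2.43], [-1.26, 4.41], [0.16, 1.93], [-2.52, 2.52]. Speed limits (rad/s): [1.89, 1.89, 2.39, 2.39, 3.01, 3.01, 3.01].

INTERFACE

Orientations are given as [roll, pitch, yaw] about the fixed x, y, z axes, in that order (R = Rz(yaw) Ry(pitch) Rx(roll)).
In Python, from workcell import observe, viewer, bot gives the robot as it stands. The module is installed in compiled form; this text tells all that it offers.
- The arm moves only by the tool play_rows, never from a script. Its argument "motion" is a list of rows, each a list of 7 numbers: the shift along the tool's x, y, z in cm, then the turn, a rotation vector about the tool's x, y, z in rad, then the opening, from -1 (shut) to 1 (fully open), so that 0 is half open. A call has exactly 5 rows; each row is the pose to reach, as a shift and turn from the pose commanded when the call began, along the tool's axes at that moment; what a row does not reach only later rows make up. A row lasts 1/10 s, in which the tool goes at most 50 mm and 8.59 degrees, less where a joint would pass 70% of its speed; a pose out of reach is approached as far as the arm can. A call with a gripper value outside its range is refused whole. The fingers move at their own pace and stop on an object; "squeeze" is the grip in N (left out, the last holds). Time passes only in rows, so rows that repeat a pose let the fingers close, or fill a call up. It gives the time, the measured TCP pose, the force, the opening and the grip force at its end, in the units of the state.
- observe(): the state, without advancing time (a new reading comes with each control period).
- viewer.grab_frame(name): name is "scene" or "top" or "wrist"; returns (picture, depth): 400x640x3 uint8, red, green, blue; 400x640 float32, m along the optical axis (not along the pixel's ray), 0 where there is no reading.
- viewer.camera_info(name): a dict with "fx", "fy", "cx", "cy" (pixels), "R" (3x3) and "t" (3): a world point X has camera coordinates R X + t. Camera axes: x right, y down, z forward; pixel columns grow to the right and rows downward; lengths in m; the calibration is good to about 2 mm. A picture is of the moment at which its call begins: read the wrist's pose just before it. camera_info takes no time and is no camera call; for the wrist camera it gives the pose at the moment of the call.
- bot.job_done(): hands the job in; it is judged then, once.
The state is a dict: "clock": time; "qpos": joint angles; "qd": joint speeds; "joint_efforts": joint torques, N m; "position": TCP position; "tool_rot": TCP orientation; "force": force on the tool from outside, world axes, zero at the start; "moment": the same for the moment, N m; "grip_width": finger opening in m; "finger_force": force on a finger pad.
Only numpy, scipy, OpenCV 4.12 (cv2) and the standard library are available. Lean on these libraries where they do the work, as an engineer would, in place of code of your own. Each camera call takes 0.05 s, during which the arm holds its last target. There are 200 camera calls.

## Working session

There is one attempt and no reset: what is moved stays moved. The work goes in short steps, Python scripts to look and compute and a tool call to move; the robot and the scene stay as the last step left them, time stands still between calls to the robot, and variables do not carry over. Pictures are saved under pics/ and viewed, at most 13 in all, crops included, and the job is handed in when it is done.

Besides the shell and the picture viewer there is one more tool, called after "Request:" as name(argument=value, ...), one argument or row to a line, values as JSON. play_rows: Moves the arm, as the interface text tells. Its arguments: {"type":"object","properties":{"motion":{"type":"array"},"squeeze":{"type":"number"}},"required":["motion"]}

```bash
mkdir -p pics
python3 - <<'E'
from workcell import observe, viewer, bot
import cv2,numpy as np
print(observe())
for n in("scene","top"):
    p,d=viewer.grab_frame(n); cv2.imwrite(f"pics/{n}0.png",p[:,:,::-1]); np.savez(f"{n}0.npz",p=p,d=d,**viewer.camera_info(n))
    print(n,viewer.camera_info(n))
E
```

```text
{'clock': 0.0, 'qpos': array([-1.30721626,  0.52204078, -0.03631618,  1.59997102,  0.02119237,
        1.02106883, -0.11282305]), 'qd': array([ 0.00221004,  0.00318142, -0.00038594,  0.00236653, -0.00031589,
       -0.00062114,  0.00025313]), 'joint_efforts': array([ 1.16762760e-03, -9.27083445e+01,  1.98037572e+00, -3.69937456e+01,
        1.79174496e-02,  8.06078722e-03,  1.78907521e-05]), 'position': array([0.20469487, 0.59019834, 0.23072241]), 'tool_rot': array([-3.14049195e+00,  7.57686748e-05,  2.80776523e+00]), 'force': array([-0.42884791, -0.23299676,  0.43701271]), 'moment': array([-0.01454196,  0.02161122, -0.00699984]), 'finger_force': 0.0, 'grip_width': 0.08538120164599076}
scene {'fx': 509.3860053589275, 'fy': 509.3860053589275, 'cx': 326.3305222703404, 'cy': 192.96425599567087, 'R': array([[ 0.67487225, -0.73781812, -0.01311015],
       [-0.51542747, -0.45859173, -0.72389789],
       [ 0.52809277,  0.49529592, -0.68978255]]), 't': array([-0.40770438,  0.3380917 ,  1.73662642])}
top {'fx': 448.47469895914764, 'fy': 448.47469895914764, 'cx': 324.9562097025734, 'cy': 203.8488618359629, 'R': array([[ 0.02140917, -0.99969195, -0.01255585],
       [-0.98989832, -0.01943553, -0.14044064],
       [ 0.14015335,  0.01543574, -0.99000948]]), 't': array([-0.03591079,  0.56953974,  1.45258958])}
```

View pics/scene0.png

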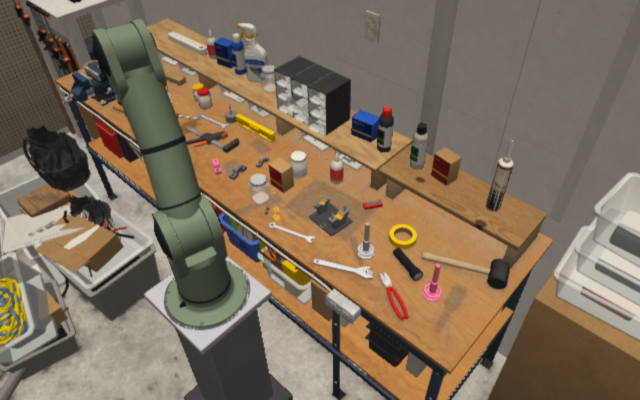

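View pics/top0.png

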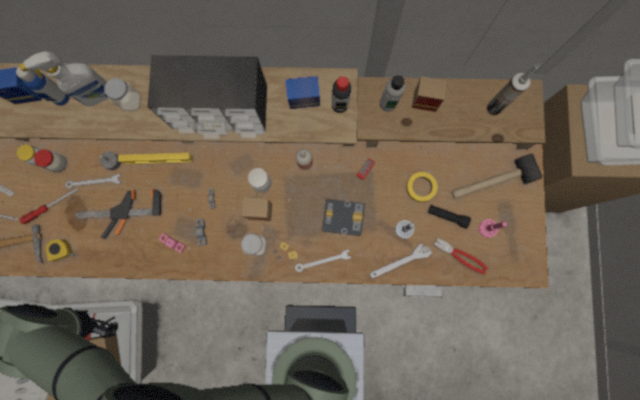

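The top view shows the stand at about (344,217), the steel shaft at (405,230), the large cap at (201,232) and the small cap at (211,198). The row of jars and box lies at (254,243), (256,208) and (259,180), and the pink decoys at (172,242) and (491,228). Next I'll zoom in.

```bash
cat > h.py <<'E'
import numpy as np,cv2
def load(n):
    z=np.load(n+".npz"); return {k:z[k] for k in z.files}
def ray(c,u,v,z):
    d=c["R"].T@np.array([(u-c["cx"])/c["fx"],(v-c["cy"])/c["fy"],1]); o=-c["R"].T@c["t"]
    return o+d*(z-o[2])/d[2]
def cloud(c):
    v,u=np.mgrid[:400,:640]; d=c["d"]
    X=np.stack([(u-c["cx"])/c["fx"]*d,(v-c["cy"])/c["fy"]*d,d],-1)
    return (X-c["t"])@c["R"]
def proj(c,X):
    q=c["R"]@np.array(X)+c["t"]; return c["fx"]*q[0]/q[2]+c["cx"],c["fy"]*q[1]/q[2]+c["cy"]
E
python3 - <<'E'
from h import *
t=load("top0");s=load("scene0")
def cr(c,x,y,w,h,k): return cv2.resize(c["p"][y:y+h,x:x+w,::-1],(w*k,h*k),interpolation=cv2.INTER_CUBIC)
a=cr(t,310,185,133,75,6)[:, :798]; b=cr(t,155,170,133,75,3); c=cr(s,300,180,133,75,3)
m=np.vstack([a,np.hstack([b,c])[:149]]); cv2.imwrite("pics/z.png",np.ascontiguousarray(m))
X=cloud(t); 
for n,(u0,v0,u1,v1) in dict(cap=(190,215,212,248),small=(204,186,220,210),stand=(318,195,370,238),shaft=(390,215,420,245),row=(238,165,275,258)).items():
    P=X[v0:v1,u0:u1].reshape(-1,3); h=P[:,2]
    print(n,np.round(np.percentile(h,[1,50,99]),3))
    for lo in (.008,.03,.055,.085):
        Q=P[h>lo]
        if len(Q)>5: 
            r=cv2.minAreaRect((Q[:,:2]*1000).astype(np.float32)); print(' >',lo,len(Q),Q.mean(0).round(3),np.round(r[0]),np.round(r[1]),round(r[2],1))
E
```

```text
cap [-0.008  0.002  0.048]
 > 0.008 229 [0.469 0.383 0.056] [402. 196.] [485.  89.] 69.9
 > 0.03 84 [0.465 0.368 0.125] [427. 180.] [471.  36.] 78.2
small [-0.007  0.002  0.03 ]
 > 0.008 109 [0.586 0.365 0.019] [588. 366.] [69. 20.] 9.0
stand [-0.007  0.007  0.071]
 > 0.008 1034 [ 0.53  -0.085  0.034] [484. -89.] [244. 174.] 1.2
 > 0.03 341 [ 0.528 -0.098  0.08 ] [467. -82.] [117. 215.] 86.9
 > 0.055 296 [ 0.528 -0.096  0.084] [467. -81.] [116. 216.] 86.0
 > 0.085 16 [ 0.485 -0.109  0.448] [ 457. -100.] [ 24. 217.] 67.3
shaft [-0.008  0.002  0.157]
 > 0.008 268 [ 0.49  -0.281  0.078] [ 447. -182.] [ 92. 306.] 16.0
 > 0.03 82 [ 0.483 -0.268  0.209] [ 426. -174.] [ 22. 284.] 31.4
 > 0.055 72 [ 0.482 -0.266  0.232] [ 426. -174.] [ 21. 284.] 31.3
 > 0.085 51 [ 0.478 -0.259  0.298] [ 433. -170.] [ 15. 284.] 27.4
row [-0.007  0.005  0.116]
 > 0.008 1605 [0.53  0.192 0.112] [522. 107.] [337. 291.] 84.6
 > 0.03 1503 [0.53  0.192 0.118] [466. 153.] [403. 204.] 35.5
 > 0.055 1417 [0.529 0.193 0.123] [466. 153.] [403. 204.] 35.5
 > 0.085 1237 [0.529 0.195 0.13 ] [466. 152.] [404. 200.] 35.9
```

View pics/z.png

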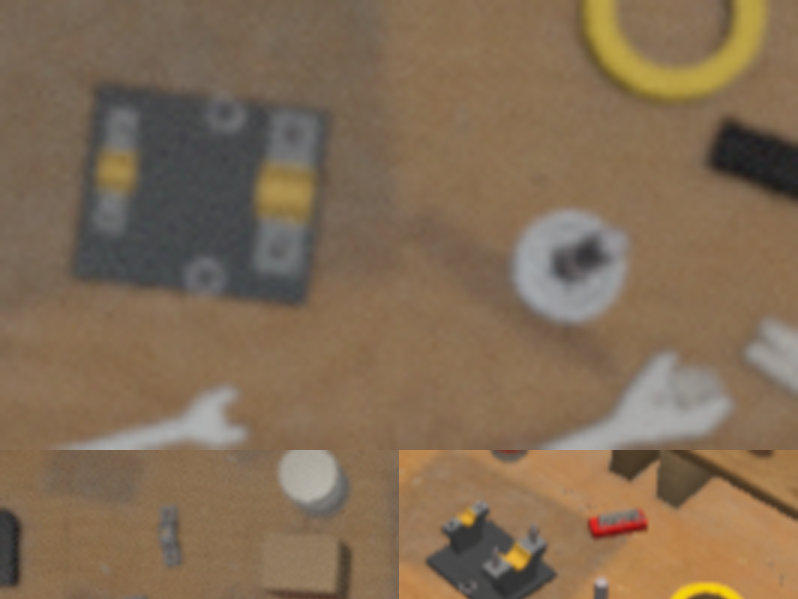

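The zoom shows the studded bearing on the −y (right) side at about (357,217) and the tail at (329,214), so the stand's y axis points roughly along world +y. The shaft stands to the right of the stand. Next I'll clean the depth readings and measure.

Run:
```python
from h import *
t=load("top0"); X=cloud(t); ok=t["d"]>0
from scipy import ndimage
hsv=cv2.cvtColor(t["p"],cv2.COLOR_RGB2HSV)
m=np.zeros((400,640),bool); m[195:240,318:372]=1
g=(hsv[...,0]>18)&(hsv[...,0]<32)&(hsv[...,1]>120)&m&(hsv[...,2]>110)
l,n=ndimage.label(g)
for i in range(1,n+1):
    if (l==i).sum()>15:
        v,u=ndimage.center_of_mass(l==i); print("gold",u,v,(l==i).sum(),ray(t,u,v,.057).round(4))
dark=m&(hsv[...,1]<90)&(hsv[...,2]<110)|(m&g)
dark=ndimage.binary_opening(dark); dark=(lambda L:L==1+np.argmax(np.bincount(L.ravel())[1:]))(ndimage.label(dark)[0])
v,u=np.nonzero(dark); P=np.array([ray(t,a,b,.01)[:2] for a,b in zip(u,v)])
r=cv2.minAreaRect((P*1000).astype(np.float32)); print("plate",r)
for n,(u0,v0,u1,v1) in dict(cap=(190,215,214,248),small=(204,186,220,210),stand=(318,195,372,238),shaft=(390,215,424,245),row=(238,165,275,258)).items():
    P=X[v0:v1,u0:u1][ok[v0:v1,u0:u1]]; h=P[:,2]
    for lo in (.01,.03,.055,.085):
        Q=P[(h>lo)&(h<.2)]
        if len(Q)>5: 
            r=cv2.minAreaRect((Q[:,:2]*1000).astype(np.float32)); print(n,' >',lo,len(Q),Q.mean(0).round(3),np.round(r[0]),np.round(r[1]),round(r[2],1))
# row extents & pink shaft
for n,(u0,v0,u1,v1) in dict(j1=(238,228,275,258),box=(238,192,275,224),j2=(240,165,275,192),pink=(478,215,512,242)).items():
    P=X[v0:v1,u0:u1][ok[v0:v1,u0:u1]];Q=P[(P[:,2]>.05)&(P[:,2]<.2)];print(n,Q.min(0).round(3),Q.max(0).round(3))
from workcell import viewer,observe
o=observe(); c=viewer.camera_info("wrist"); print(o["position"],o["tool_rot"]);print(c, "cam pos",-c["R"].T@c["t"])
```

```text
gold 328.9 212.95 20 [ 0.5379 -0.0381  0.057 ]
gold 357.2037037037037 216.53703703703704 54 [ 0.5279 -0.1309  0.057 ]
plate ((533.1519775390625, -85.61941528320312), (141.46908569335938, 118.42302703857422), 84.82413482666016)
cap  > 0.01 213 [0.473 0.393 0.025] [477. 388.] [96. 42.] 9.8
cap  > 0.03 79 [0.472 0.394 0.037] [472. 395.] [33. 27.] 12.8
small  > 0.01 99 [0.586 0.365 0.02 ] [586. 365.] [66. 20.] 10.2
stand  > 0.01 820 [ 0.53  -0.088  0.033] [533. -85.] [132. 143.] 4.9
stand  > 0.03 337 [ 0.53  -0.099  0.063] [533. -85.] [116.  88.] 81.9
stand  > 0.055 292 [ 0.53  -0.096  0.065] [533. -85.] [116.  88.] 82.9
stand  > 0.085 12 [ 0.527 -0.129  0.091] [ 527. -129.] [ 7. 68.] 84.5
shaft  > 0.01 261 [ 0.493 -0.287  0.046] [ 488. -309.] [100.  60.] 70.0
shaft  > 0.03 76 [ 0.493 -0.285  0.106] [ 494. -288.] [21. 19.] 43.9
shaft  > 0.055 66 [ 0.493 -0.286  0.115] [ 494. -288.] [20. 19.] 44.9
shaft  > 0.085 45 [ 0.493 -0.287  0.135] [ 494. -288.] [14. 14.] 84.1
row  > 0.01 1560 [0.532 0.195 0.094] [535. 204.] [280.  99.] 4.0
row  > 0.03 1482 [0.532 0.196 0.098] [536. 200.] [ 81. 281.] 87.7
row  > 0.055 1396 [0.532 0.197 0.102] [536. 200.] [ 81. 281.] 87.7
row  > 0.085 1216 [0.532 0.199 0.106] [537. 200.] [ 81. 279.] 87.7
j1 [0.395 0.17  0.052] [0.466 0.24  0.118]
box [0.515 0.159 0.051] [0.578 0.241 0.12 ]
j2 [0.611 0.163 0.051] [0.676 0.225 0.11 ]
pink [ 0.493 -0.578  0.05 ] [ 0.515 -0.557  0.162]
[0.20470844 0.59019739 0.23077238] [-3.14054156e+00  7.39739733e-05  2.80771940e+00]
{'fx': 281.37003304047266, 'fy': 281.37003304047266, 'cx': 321.68591884810206, 'cy': 198.33542456404652, 'R': array([[ 3.28123785e-01,  9.44634604e-01, -4.96737410e-04],
       [ 8.92211482e-01, -3.09741511e-01,  3.28662238e-01],
       [ 3.10311863e-01, -1.08285092e-01, -9.44447397e-01]]), 't': array([-0.62390814, -0.04137811,  0.38046503])} cam pos [0.12357431 0.6177474  0.37261871]
```

```bash
cat >> h.py <<'E'
from scipy.spatial.transform import Rotation as Ro
def tool(phi,tilt):
    "tool x along heading phi when down; tilt leans tool z toward heading (deg)"
    p,a=np.radians([phi,tilt]); h=np.array([np.cos(p),np.sin(p),0]); k=np.array([0,0,1.])
    z=np.sin(a)*h-np.cos(a)*k; x=np.cos(a)*h+np.sin(a)*k
    return Ro.from_matrix(np.stack([x,np.cross(z,x),z],1))
def plan(ways,start=None):
    from workcell import observe
    o=observe(); p,r=start or (o["position"],Ro.from_euler("xyz",o["tool_rot"]))
    print("clock",round(o["clock"],2),"F",o["force"].round(1),"w",round(o["grip_width"],4),"pos",p.round(4),"q",o["qpos"].round(2))
    for q,s in ways:
        q=np.array(q); d=r.inv().apply(q-p)*100; w=(r.inv()*s).as_rotvec()
        print("rows>=%.1f"%max(np.linalg.norm(d)/5,np.degrees(np.linalg.norm(w))/8.59),d.round(2).tolist(),w.round(3).tolist()); p,r=q,s
E
python3 - <<'E'
from h import *
G=np.array([.494,-.288,.09]); T=tool(62,60); tz=T.as_matrix()[:,2]; pre=G+(.019-.12)*tz
print(pre)
plan([((.40,.45,.36),tool(125,0)),((.54,.22,.36),tool(100,0)),((.52,-.02,.36),tool(85,0)),((.45,-.25,.34),tool(62,10)),((.40,-.42,.26),tool(62,40)),(pre+[0,0,.05],T)])
E
```

```text
[ 0.452936   -0.36523016  0.1405    ]
clock 0.1 F [0.2 0.4 0.3] w 0.0854 pos [0.2047 0.5902 0.2308] q [-1.31  0.52 -0.04  1.6   0.02  1.02 -0.11]
rows>=5.5 [-23.05, -6.86, -12.91] [-0.001, 0.0, 0.626]
rows>=5.4 [-26.87, -1.72, 0.0] [0.0, 0.0, 0.436]
rows>=4.8 [-23.29, -6.14, 0.0] [0.0, 0.0, 0.262]
rows>=4.8 [-23.52, -4.97, 2.0] [-0.035, 0.172, 0.4]
rows>=3.9 [-18.48, 3.57, 4.86] [0.0, 0.524, 0.0]
rows>=2.3 [1.14, 2.1, 10.03] [0.0, 0.349, -0.0]
```

Request:
play_rows(
  motion=[
    [-4.6, -1.4, -2.6, 0, 0, 0.125, 1],
    [-9.2, -2.8, -5.2, 0, 0, 0.25, 1],
    [-13.8, -4.1, -7.8, 0, 0, 0.376, 1],
    [-18.4, -5.5, -10.3, 0, 0, 0.5, 1],
    [-23, -6.9, -12.9, 0, 0, 0.626, 1],
  ],
)

```text
clock: 0.6
position: [0.3845, 0.4602, 0.3504]
tool_rot: [-3.141, -0.0, 2.177]
force: [1.0, 1.7, -0.2]
grip_width: 0.0853
finger_force: 0.0
```

Request:
play_rows(
  motion=[
    [-5.4, -0.3, 0, 0, 0, 0.09, 1],
    [-10.8, -0.7, 0, 0, 0, 0.18, 1],
    [-16.2, -1, 0, 0, 0, 0.27, 1],
    [-21.6, -1.4, 0, 0, 0, 0.35, 1],
    [-26.9, -1.7, 0, 0, 0, 0.436, 1],
  ],
)

```text
clock: 1.1
position: [0.5141, 0.2463, 0.3496]
tool_rot: [-3.141, -0.0, 1.743]
force: [1.5, -0.3, -0.7]
grip_width: 0.0856
finger_force: 0.0
```

Request:
play_rows(
  motion=[
    [-4.7, -1.2, 0, 0, 0, 0.05, 1],
    [-9.3, -2.5, 0, 0, 0, 0.1, 1],
    [-14, -3.7, 0, 0, 0, 0.16, 1],
    [-18.6, -4.9, 0, 0, 0, 0.21, 1],
    [-23.3, -6.1, 0, 0, 0, 0.262, 1],
  ],
)

```text
clock: 1.6
position: [0.4934, 0.0064, 0.3496]
tool_rot: [-3.141, -0.0, 1.482]
force: [1.0, -0.7, -0.1]
grip_width: 0.0852
finger_force: 0.0
```

Run:
```python
from h import *
G=np.array([.494,-.288,.09]); T=tool(62,60); tz=T.as_matrix()[:,2]; pre=G+(.019-.12)*tz
plan([((.45,-.25,.34),tool(62,10)),((.40,-.42,.26),tool(62,40)),(pre+[0,0,.05],T)])
```

```text
clock 1.6 F [ 1.  -0.7 -0.1] w 0.0852 pos [0.4934 0.0064 0.3496] q [-0.54  0.21  0.5   1.79 -0.11  1.17 -0.1 ]
rows>=5.2 [-25.92, -2.04, 0.95] [-0.035, 0.172, 0.399]
rows>=3.9 [-18.48, 3.57, 4.86] [0.0, 0.524, 0.0]
rows>=2.3 [1.14, 2.1, 10.03] [0.0, 0.349, -0.0]
```

Request:
play_rows(
  motion=[
    [-5.2, -0.4, 0.2, -0.007, 0.034, 0.08, 1],
    [-10.4, -0.8, 0.4, -0.014, 0.07, 0.16, 1],
    [-15.6, -1.2, 0.6, -0.02, 0.1, 0.24, 1],
    [-20.7, -1.6, 0.8, -0.03, 0.14, 0.32, 1],
    [-25.9, -2, 1, -0.035, 0.172, 0.4, 1],
  ],
)

```text
clock: 2.1
position: [0.4524, -0.2402, 0.3402]
tool_rot: [3.141, -0.176, 1.08]
force: [1.9, 0.3, -0.2]
grip_width: 0.0857
finger_force: 0.0
```

Request:
play_rows(
  motion=[
    [-3.7, 0.7, 1, 0, 0.105, 0, 1],
    [-7.4, 1.4, 2, 0, 0.21, 0, 1],
    [-11.1, 2.1, 3, 0, 0.315, 0, 1],
    [-14.8, 2.8, 4, 0, 0.42, 0, 1],
    [-18.5, 3.6, 4.9, 0, 0.524, 0, 1],
  ],
)

```text
clock: 2.6
position: [0.412, -0.383, 0.2711]
tool_rot: [-3.136, -0.65, 1.082]
force: [1.4, 0.6, 1.1]
grip_width: 0.0853
finger_force: 0.0
```

Run:
```python
from h import *
from workcell import observe
print(observe()["tool_rot"])
G=np.array([.494,-.288,.09]); T=tool(62,60); tz=T.as_matrix()[:,2]; pre=G+(.019-.12)*tz
plan([(pre+[0,0,.05],T),(pre,T)])
```

```text
[-3.13628434 -0.64991221  1.08220247]
clock 2.6 F [1.4 0.6 1.1] w 0.0853 pos [ 0.412  -0.383   0.2711] q [ 0.61  0.65  0.55  1.59 -0.82  1.52  0.93]
rows>=2.7 [-2.1, 2.82, 8.51] [-0.005, 0.397, -0.001]
rows>=1.0 [-4.33, -0.0, 2.5] [0.0, 0.0, 0.0]
```

Request:
play_rows(
  motion=[
    [-0.5, 0.7, 2, 0, 0.1, 0, 1],
    [-1, 1.4, 4.2, 0, 0.2, 0, 1],
    [-1.5, 2.1, 6.4, 0, 0.3, 0, 1],
    [-2.1, 2.8, 8.5, 0, 0.397, 0, 1],
    [-2.1, 2.8, 8.5, 0, 0.397, 0, 1],
  ],
)

```text
clock: 3.1
position: [0.4514, -0.3636, 0.1858]
tool_rot: [-3.114, -1.047, 1.059]
force: [-0.6, 0.5, -0.3]
grip_width: 0.0853
finger_force: 0.0
```

Run:
```python
from h import *
from workcell import observe,viewer
print(observe()["tool_rot"])
G=np.array([.494,-.288,.09]); T=tool(62,60); tz=T.as_matrix()[:,2]; pre=G+(.019-.12)*tz
plan([(pre,T)])
p,d=viewer.grab_frame("wrist");c=viewer.camera_info("wrist")
cv2.imwrite("pics/w1.png",p[:,:,::-1]); np.savez("w1.npz",p=p,d=d,**c)
print([proj(c,(.494,-.288,z)) for z in (0,.09,.155)])
```

```text
[-3.11376368 -1.04745407  1.05944902]
clock 3.1 F [-0.6  0.5 -0.3] w 0.0853 pos [ 0.4514 -0.3636  0.1858] q [ 0.79  0.92  0.37  1.54 -1.03  1.66  1.08]
rows>=0.9 [-3.96, 0.27, 2.2] [-0.008, -0.0, -0.011]
[(np.float64(325.16922302089546), np.float64(266.84986791962285)), (np.float64(325.04471949536975), np.float64(226.74755521089398)), (np.float64(324.91154282239876), np.float64(183.85164071820063))]
```

View pics/w1.png

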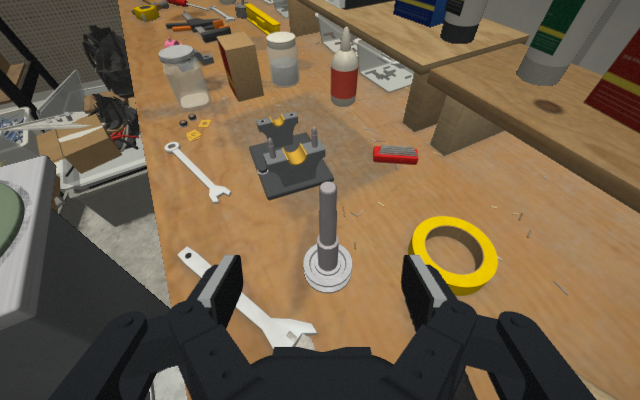

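The shaft stands in view between the open fingers at column about 328 (top row 186, base row 268), about 3 px right of where I predicted. So I'll shift the target about 3 mm along tool y.

Run:
```python
from h import *
G=np.array([.4964,-.2893,.09]); T=tool(62,60); tz=T.as_matrix()[:,2]
plan([(G+(.019-.12)*tz,T),(G+.019*tz,T)])
```

```text
clock 3.15 F [-0.2  0.8  1.2] w 0.0853 pos [ 0.4514 -0.3645  0.1883] q [ 0.78  0.91  0.37  1.54 -1.03  1.66  1.08]
rows>=1.0 [-4.12, 0.49, 2.41] [-0.007, 0.005, -0.009]
rows>=2.4 [0.0, 0.0, 12.0] [0.0, 0.0, 0.0]
```

Request:
play_rows(
  motion=[
    [-2, 0.2, 1.2, 0, 0, 0, 1],
    [-4.1, 0.5, 2.4, -0.007, 0.005, -0.009, 1],
    [-4.1, 0.5, 2.4, -0.007, 0.005, -0.009, 1],
    [-4.1, 0.5, 2.4, -0.007, 0.005, -0.009, 1],
    [-4.1, 0.5, 2.4, -0.007, 0.005, -0.009, 1],
  ],
)

```text
clock: 3.65
position: [0.4567, -0.3673, 0.145]
tool_rot: [3.128, -1.045, 1.095]
force: [-0.7, 1.1, 0.4]
grip_width: 0.0855
finger_force: 0.0
```

Run:
```python
from h import *
from workcell import observe,viewer
G=np.array([.4964,-.2893,.09]); T=tool(62,60); tz=T.as_matrix()[:,2]
plan([(G+.019*tz,T)])
p,d=viewer.grab_frame("wrist");c=viewer.camera_info("wrist")
np.savez("w2.npz",p=p,d=d,**c)
c["d"]=d; X=cloud(c); m=(d>0)&(d<.6)
for z in (.05,.08,.1,.13):
    k=m&(abs(X[...,2]-z)<.008)&(np.hypot(X[...,0]-.495,X[...,1]+.289)<.03)
    v,u=np.nonzero(k); Q=X[k]; print(z,k.sum(),u.min(),u.max(),Q.mean(0).round(4),np.array(proj(c,(G[0],G[1],z))).round(1));
```

```text
clock 3.65 F [-0.7  1.1  0.4] w 0.0855 pos [ 0.4567 -0.3673  0.145 ] q [ 0.79  0.98  0.35  1.53 -1.05  1.62  1.13]
rows>=2.4 [-0.36, -0.19, 12.23] [0.002, 0.002, 0.006]
0.05 196 308 330 [ 0.4892 -0.3     0.0503] [320.3 225.2]
0.08 232 308 329 [ 0.4903 -0.2977  0.0789] [320.4 207. ]
0.1 222 310 329 [ 0.4904 -0.2982  0.1003] [320.5 193. ]
0.13 267 310 328 [ 0.4906 -0.2974  0.1301] [320.6 168.6]
```

Request:
play_rows(
  motion=[
    [-0.2, -0.1, 2.4, 0, 0, 0, 1],
    [-0.3, -0.3, 4.9, 0, 0, 0, 1],
    [-0.4, -0.3, 7.3, 0, 0, 0, 1],
    [-0.4, -0.3, 9.8, 0, 0, 0, 1],
    [-0.4, -0.3, 12, 0, 0, 0, 1],
  ],
)

```text
clock: 4.2
position: [0.5025, -0.2749, 0.0801]
tool_rot: [3.13, -1.046, 1.094]
force: [0.8, -0.5, 0.5]
grip_width: 0.0853
finger_force: 0.0
```

Request:
play_rows(
  motion=[
    [0, 0, 0, 0, 0, 0, 1],
    [0, 0, 0, 0, 0, 0, 0],
    [0, 0, 0, 0, 0, 0, -0.4],
    [0, 0, 0, 0, 0, 0, -1],
    [0, 0, 0, 0, 0, 0, -1],
  ],
  squeeze=90,
)

```text
clock: 4.7
position: [0.5017, -0.2762, 0.0798]
tool_rot: [3.131, -1.046, 1.091]
force: [0.2, -0.2, -0.3]
grip_width: 0.0281
finger_force: 0.0
```

Request:
play_rows(
  motion=[
    [0, 0, 0, 0, 0, 0, -1],
    [0, 0, 0, 0, 0, 0, -1],
    [0, 0, 0, 0, 0, 0, -1],
    [0, 0, 0, 0, 0, 0, -1],
    [0, 0, 0, 0, 0, 0, -1],
  ],
)

```text
clock: 5.2
position: [0.5021, -0.2758, 0.0798]
tool_rot: [3.131, -1.047, 1.092]
force: [2.4, -4.2, 5.5]
grip_width: 0.0156
finger_force: 87.9
```

Run:
```python
from h import *
from workcell import observe
o=observe();T=Ro.from_euler("xyz",o["tool_rot"]);tz=T.as_matrix()[:,2]
print(T.as_matrix().round(3)); print("grasp",o["position"]-.019*tz)
p=o["position"]
plan([(p+[0,0,.10],T)])
```

```text
[[ 0.23   0.883  0.408]
 [ 0.444 -0.469  0.764]
 [ 0.866  0.005 -0.5  ]]
grasp [ 0.49430435 -0.29031901  0.08925853]
clock 5.2 F [ 2.4 -4.2  5.5] w 0.0156 pos [ 0.5021 -0.2758  0.0798] q [ 0.68  1.02  0.28  1.68 -1.16  1.44  1.21]
rows>=2.0 [8.66, 0.05, -5.0] [0.0, 0.0, 0.0]
```

Run:
```python
from h import *
from workcell import observe
def w(g,phi,ti):
    T=tool(phi,ti); return (np.array(g)+.019*T.as_matrix()[:,2],T)
plan([w((.494,-.290,.20),62.6,60),w((.49,-.27,.25),66,37),w((.50,-.20,.27),72,15),w((.52,-.12,.26),78,-8),w((.532,-.0862,.22),84.2,-30)])
```

```text
clock 5.2 F [ 2.4 -4.2  5.5] w 0.0156 pos [ 0.5021 -0.2758  0.0798] q [ 0.68  1.02  0.28  1.68 -1.16  1.44  1.21]
rows>=2.2 [9.6, -0.0, -5.53] [0.011, 0.0, -0.0]
rows>=2.7 [4.38, -1.34, -1.27] [0.045, -0.401, -0.04]
rows>=2.7 [5.92, -1.99, 2.36] [0.046, -0.384, -0.095]
rows>=2.8 [6.95, -0.54, 2.94] [0.006, -0.401, -0.105]
rows>=2.7 [3.37, 0.57, 3.33] [-0.035, -0.384, -0.103]
```

Request:
play_rows(
  motion=[
    [1, 0, -0.6, 0, 0, 0, -1],
    [3, 0, -1.8, 0, 0, 0, -1],
    [5.3, 0, -3, 0, 0, 0, -1],
    [7.6, 0, -4.4, 0.01, 0, 0, -1],
    [9.6, 0, -5.5, 0.01, 0, 0, -1],
  ],
)

```text
clock: 5.7
position: [0.5012, -0.2749, 0.1915]
tool_rot: [-3.14, -1.046, 1.091]
force: [-0.6, -0.4, -3.7]
grip_width: 0.0153
finger_force: 88.2
```

Request:
play_rows(
  motion=[
    [0.9, -0.3, -0.3, 0.01, -0.08, -0.01, -1],
    [1.8, -0.5, -0.5, 0.02, -0.16, -0.02, -1],
    [2.6, -0.8, -0.8, 0.03, -0.24, -0.02, -1],
    [3.5, -1.1, -1, 0.04, -0.32, -0.03, -1],
    [4.4, -1.3, -1.3, 0.045, -0.4, -0.04, -1],
  ],
)

```text
clock: 6.2
position: [0.4944, -0.2591, 0.2353]
tool_rot: [-3.141, -0.643, 1.151]
force: [-0.1, -0.4, -3.8]
grip_width: 0.0154
finger_force: 88.1
```

Request:
play_rows(
  motion=[
    [1.2, -0.4, 0.5, 0.01, -0.08, -0.02, -1],
    [2.4, -0.8, 0.9, 0.02, -0.16, -0.04, -1],
    [3.5, -1.2, 1.4, 0.03, -0.24, -0.06, -1],
    [4.7, -1.6, 1.9, 0.04, -0.31, -0.08, -1],
    [5.9, -2, 2.4, 0.046, -0.384, -0.095, -1],
  ],
)

```text
clock: 6.7
position: [0.5013, -0.1944, 0.2516]
tool_rot: [3.141, -0.26, 1.257]
force: [0.5, 1.0, -4.3]
grip_width: 0.0154
finger_force: 88.1
```

Run:
```python
from h import *
from workcell import observe
def w(g,phi,ti):
    T=tool(phi,ti); return (np.array(g)+.019*T.as_matrix()[:,2],T)
print(observe()["tool_rot"],observe()["finger_force"])
plan([w((.52,-.12,.26),78,-8),w((.532,-.0862,.22),84.2,-30)])
```

```text
[ 3.14133996 -0.25985045  1.25712294] 88.11802573574823
clock 6.7 F [ 0.5  1.  -4.3] w 0.0154 pos [ 0.5013 -0.1944  0.2516] q [-0.02  0.45  0.6   1.81 -0.57  1.09  0.54]
rows>=2.8 [6.88, -0.49, 2.9] [0.007, -0.399, -0.105]
rows>=2.7 [3.37, 0.57, 3.33] [-0.035, -0.384, -0.103]
```

Request:
play_rows(
  motion=[
    [1.4, -0.1, 0.6, 0, -0.08, -0.02, -1],
    [2.8, -0.2, 1.2, 0, -0.16, -0.04, -1],
    [4.1, -0.3, 1.7, 0, -0.24, -0.06, -1],
    [5.5, -0.4, 2.3, 0.007, -0.32, -0.08, -1],
    [6.9, -0.5, 2.9, 0.007, -0.4, -0.105, -1],
  ],
)

```text
clock: 7.2
position: [0.5197, -0.1222, 0.2414]
tool_rot: [3.141, 0.141, 1.362]
force: [0.1, -0.3, -4.7]
grip_width: 0.0151
finger_force: 88.2
```

Request:
play_rows(
  motion=[
    [0.7, 0.1, 0.7, 0, -0.08, -0.02, -1],
    [1.4, 0.2, 1.3, -0.01, -0.16, -0.04, -1],
    [2.1, 0.3, 2, -0.02, -0.24, -0.06, -1],
    [2.7, 0.5, 2.7, -0.03, -0.31, -0.08, -1],
    [3.4, 0.6, 3.3, -0.035, -0.384, -0.103, -1],
  ],
)

```text
clock: 7.7
position: [0.5315, -0.0953, 0.2037]
tool_rot: [-3.141, 0.525, 1.47]
force: [0.0, 1.0, -4.4]
grip_width: 0.0157
finger_force: 88.3
```

Run:
```python
from h import *
from workcell import observe,viewer
print(observe()["tool_rot"],observe()["finger_force"])
plan([])
ims=[]
for n in("wrist","scene"):
    p,d=viewer.grab_frame(n); np.savez(n[0]+"3.npz",p=p,d=d,**viewer.camera_info(n)); ims.append(p)
a=ims[0]; b=cv2.resize(ims[1][150:260,270:430],(640,440),interpolation=cv2.INTER_CUBIC)
cv2.imwrite("pics/h3.png",cv2.resize(np.vstack([a,b]),None,fx=.7,fy=.7)[:,:,::-1])
```

```text
[-3.14112054  0.52455647  1.47007818] 88.25544723164057
clock 7.7 F [ 0.   1.  -4.4] w 0.0157 pos [ 0.5315 -0.0953  0.2037] q [-0.81  0.67  0.87  1.89  0.03  0.86 -0.17]
```

View pics/h3.png

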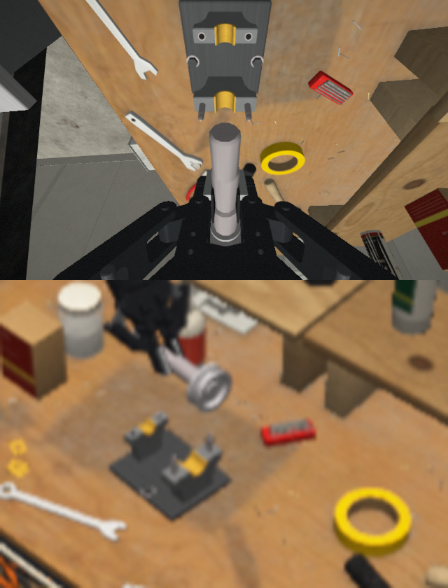

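The shaft hangs level over the stand. In the wrist view its tail end is at (226,130) and the bores at (225,34) and (225,102), all lined up. The scene view shows the pulley on the studded side. Now to measure the offsets.

Run:
```python
from h import *
from scipy import ndimage
from workcell import observe
c=load("w3"); X=cloud(c); hsv=cv2.cvtColor(c["p"],cv2.COLOR_RGB2HSV)
g=(hsv[...,0]>15)&(hsv[...,0]<32)&(hsv[...,1]>120)&(hsv[...,2]>90)
g[:, :290]=0; g[:,355:]=0; g[165:]=0
l,n=ndimage.label(g)
for i in range(1,n+1):
    k=l==i
    if k.sum()>60:
        v,u=np.nonzero(k); um=(u.min()+u.max())/2
        Q=X[k&(c["d"]>0)]; print("gold",k.sum(),u.min(),u.max(),v.min(),v.max(),"depth mean",Q.mean(0).round(4),"x mid",(np.percentile(Q[:,0],1)+np.percentile(Q[:,0],99))/2, "ymid",(np.percentile(Q[:,1],1)+np.percentile(Q[:,1],99))/2,"z",Q[:,2].min().round(4),Q[:,2].max().round(4))
# shaft slices in image rows
k=(c["d"]>0)&(X[...,2]>.19)&(X[...,2]<.30)&(abs(X[...,0]-.532)<.03)&(X[...,1]>-.13)&(X[...,1]<.02)
k[:, :285]=0;k[:,360:]=0
for y in (-.05,-.04,-.03,-.02,-.01,-.0,.01):
    s=k&(abs(X[...,1]-y)<.003)
    if s.sum()>10:
        v,u=np.nonzero(s);Q=X[s]; print("shaft y",y,s.sum(),u.min(),u.max(),v.min(),v.max(),"x",Q[:,0].min().round(4),Q[:,0].max().round(4),"zmax",np.percentile(Q[:,2],95).round(4))
v,u=np.nonzero(k);print("shaft tip rows",v.min(), "y max",X[k][:,1].max())
# joint faces
for lo,hi in ((-.16,-.10),(-.06,-.01)):
    f=(c["d"]>0)&(abs(X[...,2]-.065)<.004)&(X[...,1]>lo)&(X[...,1]<hi)&(abs(X[...,0]-.53)<.07)
    r=cv2.minAreaRect((X[f][:,:2]*1000).astype(np.float32)); print("face",f.sum(),r,X[f][:,2].mean())
o=observe();T=tool(84.2,-30).as_matrix();print("grasp",o["position"]-.019*Ro.from_euler("xyz",o["tool_rot"]).as_matrix()[:,2])
```

```text
gold 811 306 336 33 64 depth mean [ 0.5352 -0.0352  0.0564] x mid 0.5351095662568064 ymid -0.03565646827678563 z 0.0073 0.0635
gold 797 306 340 129 164 depth mean [ 0.5262 -0.1315  0.0505] x mid 0.5246565879561391 ymid -0.16014868446922254 z -0.0041 0.0632
shaft y -0.05 637 285 358 239 355 x 0.5209 0.5477 zmax 0.2596
shaft y -0.04 3027 285 359 227 399 x 0.5235 0.5475 zmax 0.2723
shaft y -0.03 705 285 359 210 399 x 0.527 0.5462 zmax 0.2731
shaft y -0.02 1144 298 343 175 219 x 0.5295 0.5451 zmax 0.2247
shaft tip rows 175 y max -0.015349131690004458
face 1138 ((525.7437133789062, -128.1669464111328), (29.1986083984375, 88.29627990722656), 85.26383972167969) 0.062349533320158024
face 1251 ((535.1070556640625, -35.58351516723633), (18.595380783081055, 67.81941223144531), 83.79948425292969) 0.061892591845194384
grasp [ 0.53261177 -0.08328986  0.21835507]
```

```bash
cat >> h.py <<'E'
def w(g,phi,ti):
    T=tool(phi,ti); return (np.array(g)+.019*T.as_matrix()[:,2],T)
E
python3 - <<'E'
from h import *
plan([w((.5316,-.0865,.14),84.2,-30),w((.5316,-.0867,.083),84.2,-30)])
E
```

```text
clock 7.8 F [-0.6  0.2 -2.2] w 0.0154 pos [ 0.5316 -0.0928  0.2019] q [-0.81  0.68  0.86  1.89  0.03  0.86 -0.17]
rows>=1.6 [3.65, -0.04, 6.95] [-0.001, 0.002, 0.006]
rows>=1.1 [2.83, 0.0, 4.95] [0.0, 0.0, 0.0]
```

Request:
play_rows(
  motion=[
    [0.8, 0, 1.5, 0, 0, 0, -1],
    [1.6, 0, 3, 0, 0, 0.006, -1],
    [2.4, 0, 4.6, 0, 0.002, 0.006, -1],
    [3.1, 0, 6, 0, 0.002, 0.006, -1],
    [3.7, 0, 7, 0, 0.002, 0.006, -1],
  ],
)

```text
clock: 8.3
position: [0.531, -0.0991, 0.1242]
tool_rot: [3.139, 0.519, 1.461]
force: [-0.1, 0.9, -2.7]
grip_width: 0.0153
finger_force: 88.2
```

Request:
play_rows(
  motion=[
    [0.8, 0, 1.4, 0, 0, 0, -1],
    [1.6, 0, 2.8, 0, 0, 0, -1],
    [2.3, 0, 4, 0, 0, 0, -1],
    [2.8, 0, 4.9, 0, 0, 0, -1],
    [2.8, 0, 4.9, 0, 0, 0, -1],
  ],
)

```text
clock: 8.8
position: [0.5311, -0.0987, 0.0668]
tool_rot: [3.141, 0.521, 1.463]
force: [-0.7, 0.0, -1.8]
grip_width: 0.0154
finger_force: 88.2
```

Run:
```python
from h import *
from workcell import observe,viewer
o=observe();print(o["tool_rot"],o["position"]-.019*Ro.from_euler("xyz",o["tool_rot"]).as_matrix()[:,2])
plan([w((.5316,-.0867,.068),84.2,-30)])
ims=[]
for n in("wrist","scene"):
    p,d=viewer.grab_frame(n); np.savez(n[0]+"4.npz",p=p,d=d,**viewer.camera_info(n)); ims.append(p)
a=cv2.resize(ims[0][0:250,220:420],(480,600)); b=cv2.resize(ims[1][180:240,300:360],(320,320),interpolation=cv2.INTER_CUBIC)
m=np.zeros((600,800,3),np.uint8); m[:,:480]=a; m[:320,480:]=b
cv2.imwrite("pics/h4.png",m[:,:,::-1])
```

```text
[3.1406337  0.52101881 1.46337407] [ 0.53212935 -0.08932615  0.08331654]
clock 8.8 F [-0.7  0.  -1.8] w 0.0154 pos [ 0.5311 -0.0987  0.0668] q [-0.71  0.88  0.73  1.95 -0.07  0.6  -0.2 ]
rows>=0.3 [0.98, -0.08, 1.2] [-0.002, -0.003, -0.005]
```

View pics/h4.png

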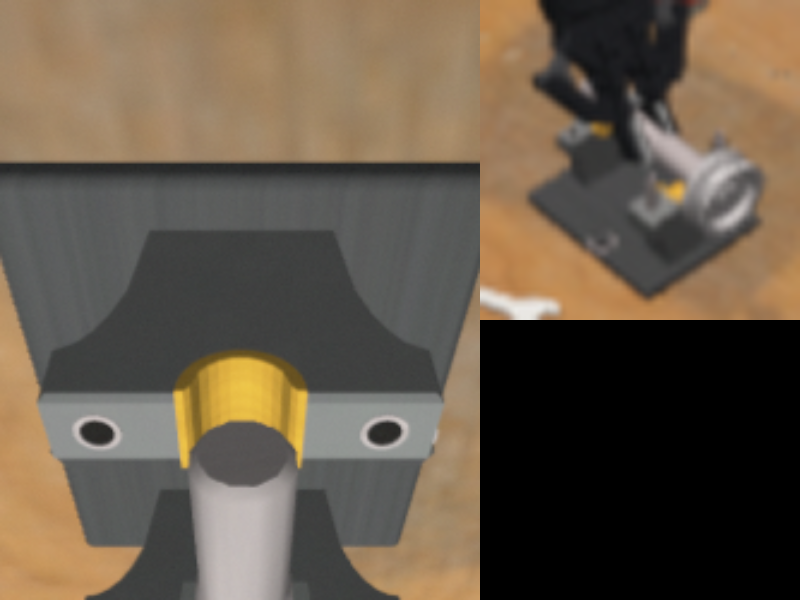

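Seen from the tail side, the shaft tail (192–297, mid 244) sits over the gold bore (175–307, mid 241), about 1 mm off to the right. The planned −0.8 mm correction covers that. Now down.

Request:
play_rows(
  motion=[
    [0.3, -0.08, 0.1, 0, 0, 0, -1],
    [0.5, -0.08, 0.4, 0, 0, 0, -1],
    [0.7, -0.08, 0.7, 0, 0, -0.003, -1],
    [0.9, -0.08, 1, 0, 0, -0.005, -1],
    [1, -0.08, 1.2, 0, 0, -0.005, -1],
  ],
)

```text
clock: 9.4
position: [0.5311, -0.0958, 0.0523]
tool_rot: [-3.141, 0.52, 1.469]
force: [0.8, -1.0, -3.3]
grip_width: 0.0152
finger_force: 88.3
```

Run:
```python
from h import *
from workcell import observe,viewer
o=observe();print(o["tool_rot"],o["position"]-.019*Ro.from_euler("xyz",o["tool_rot"]).as_matrix()[:,2],o["moment"])
plan([w((.5316,-.0867,.065),84.2,-30)])
```

```text
[-3.14123398  0.52033869  1.46862005] [ 0.53210882 -0.08640108  0.06879225] [ 0.99885013 -0.07259094  0.013158  ]
clock 9.4 F [ 0.8 -1.  -3.3] w 0.0152 pos [ 0.5311 -0.0958  0.0523] q [-0.71  0.91  0.71  1.95 -0.08  0.58 -0.21]
rows>=0.1 [0.15, -0.05, 0.35] [-0.001, -0.003, -0.001]
```

Request:
play_rows(
  motion=[
    [0.03, -0.03, 0.05, 0, 0, 0, -1],
    [0.06, -0.05, 0.1, 0, 0, 0, -1],
    [0.09, -0.05, 0.15, 0, 0, 0, -1],
    [0.12, -0.05, 0.2, 0, 0, 0, -1],
    [0.15, -0.05, 0.25, 0, 0, 0, -1],
  ],
)

```text
clock: 9.9
position: [0.5307, -0.0957, 0.0498]
tool_rot: [3.142, 0.52, 1.468]
force: [-0.2, -0.4, -3.6]
grip_width: 0.0154
finger_force: 88.3
```

Run:
```python
from h import *
from workcell import observe,viewer
o=observe();print(o["tool_rot"],o["position"]-.019*Ro.from_euler("xyz",o["tool_rot"]).as_matrix()[:,2],o["moment"])
plan([w((.5316,-.0867,.065),84.2,-30)])
p,d=viewer.grab_frame("wrist"); cv2.imwrite("pics/h5.png",cv2.resize(p[50:200,220:420],(800,600))[:,:,::-1])
```

```text
[3.1415163  0.52021048 1.46818885] [ 0.53170398 -0.08631322  0.06625931] [ 0.99163947 -0.08661302 -0.04313872]
clock 9.9 F [-0.2 -0.4 -3.6] w 0.0154 pos [ 0.5307 -0.0957  0.0498] q [-0.71  0.91  0.71  1.96 -0.08  0.57 -0.21]
rows>=0.0 [0.02, -0.01, 0.13] [-0.001, -0.003, -0.001]
```

View pics/h5.png

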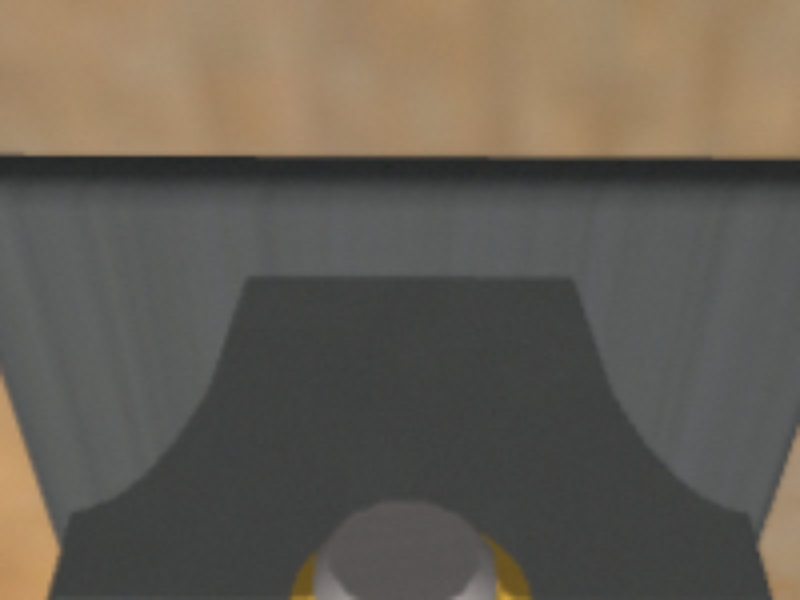

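The tail (314–497) is centred in the bore (292–528) and there's no contact force yet. I'll continue down gently.

Request:
play_rows(
  motion=[
    [0.02, 0, 0.03, 0, 0, 0, -1],
    [0.04, 0, 0.07, 0, 0, 0, -1],
    [0.06, 0, 0.1, 0, 0, 0, -1],
    [0.07, 0, 0.13, 0, 0, 0, -1],
    [0.07, 0, 0.13, 0, 0, 0, -1],
  ],
)

```text
clock: 10.45
position: [0.5308, -0.0958, 0.0483]
tool_rot: [3.141, 0.52, 1.468]
force: [1.0, -0.2, -2.1]
grip_width: 0.015
finger_force: 88.3
```

Request:
play_rows(
  motion=[
    [0.02, 0, 0.03, 0, 0, 0, -1],
    [0.03, 0, 0.06, 0, 0, 0, -1],
    [0.05, 0, 0.08, 0, 0, 0, -1],
    [0.05, 0, 0.09, 0, 0, 0, -1],
    [0.05, 0, 0.09, 0, 0, 0, -1],
  ],
)

```text
clock: 10.95
position: [0.5309, -0.0958, 0.0479]
tool_rot: [3.141, 0.52, 1.468]
force: [-3.7, 5.8, 14.8]
grip_width: 0.0157
finger_force: 90.5
```

Request:
play_rows(
  motion=[
    [-0.01, 0, -0.02, 0, 0, 0, -1],
    [-0.02, 0, -0.04, 0, 0, 0, -1],
    [-0.02, 0, -0.04, 0, 0, 0, -1],
    [-0.02, 0, -0.04, 0, 0, 0, -0.6],
    [-0.02, 0, -0.04, 0, 0, 0, -0.5],
  ],
  squeeze=20,
)

```text
clock: 11.45
position: [0.5307, -0.0959, 0.0477]
tool_rot: [-3.142, 0.52, 1.468]
force: [-0.1, 0.3, -0.2]
grip_width: 0.0211
finger_force: 0.0
```

Request:
play_rows(
  motion=[
    [0, 0, 0, 0, 0, 0, -0.3],
    [0, 0, 0, 0, 0, 0, 0],
    [0, 0, 0, 0, 0, 0, 0.3],
    [0, 0, 0, 0, 0, 0, 0.3],
    [0, 0, 0, 0, 0, 0, 0.3],
  ],
)

```text
clock: 11.95
position: [0.5307, -0.0958, 0.0477]
tool_rot: [-3.142, 0.52, 1.468]
force: [-0.3, 0.1, 0.3]
grip_width: 0.0554
finger_force: 0.0
```

Run:
```python
from h import *
g=(.532,-.086,.064)
plan([w((.532,-.036,.15),84.2,-30),w((.532,.03,.25),88,-12),w((.51,.18,.34),100,0)])
```

```text
clock 11.95 F [-0.3  0.1  0.3] w 0.0554 pos [ 0.5307 -0.0958  0.0477] q [-0.7   0.91  0.71  1.96 -0.08  0.57 -0.21]
rows>=2.0 [0.08, -0.48, -9.94] [-0.001, -0.003, -0.001]
rows>=2.4 [1.27, -0.64, -12.04] [-0.024, 0.314, -0.062]
rows>=3.6 [13.11, -2.72, -11.95] [-0.022, 0.209, -0.209]
```

Run:
```python
from h import *
t=load("top0")
hsv=cv2.cvtColor(t["p"],cv2.COLOR_RGB2HSV); k=((hsv[...,0]>150)&(hsv[...,1]>70)); k[:, :150]=0;k[:,195:]=0;k[:225]=0;k[260:]=0
v,u=np.nonzero(k); P=np.array([ray(t,a,b,.02)[:2] for a,b in zip(u,v)]); print("pink cap",cv2.boxPoints(cv2.minAreaRect((P*1000).astype(np.float32))).round())
plan([w((.532,-.036,.15),84.2,-30),w((.532,.03,.25),100,-12),w((.50,.20,.33),130,0),w((.48,.36,.33),160,0),w((.472,.394,.22),190,0)])
```

```text
pink cap [[396. 455.]
 [422. 441.]
 [466. 519.]
 [440. 534.]]
clock 11.95 F [-0.3  0.1  0.3] w 0.0554 pos [ 0.5307 -0.0958  0.0477] q [-0.7   0.91  0.71  1.96 -0.08  0.57 -0.21]
rows>=2.0 [0.08, -0.48, -9.94] [-0.001, -0.003, -0.001]
rows>=2.8 [1.29, -0.56, -12.04] [-0.099, 0.312, -0.259]
rows>=3.9 [15.65, -0.2, -11.46] [-0.055, 0.205, -0.522]
rows>=3.5 [13.54, 8.75, 0.0] [0.0, 0.0, -0.524]
rows>=3.5 [1.91, 2.92, 11.0] [0.0, 0.0, -0.524]
```

Request:
play_rows(
  motion=[
    [0, 0, -1, 0, 0, 0, 0.3],
    [0, 0, -3, 0, 0, 0, 0.3],
    [0, -0.2, -5.5, 0, 0, 0, 0.3],
    [0, -0.4, -8, 0, 0, 0, 0.3],
    [0.1, -0.5, -9.9, 0, 0, 0, 0.3],
  ],
)

```text
clock: 12.45
position: [0.531, -0.0444, 0.1348]
tool_rot: [3.141, 0.52, 1.468]
force: [0.7, 0.1, -0.1]
grip_width: 0.0555
finger_force: 0.0
```

Request:
play_rows(
  motion=[
    [0.3, -0.1, -2.4, -0.02, 0.06, -0.05, 0.3],
    [0.5, -0.2, -4.8, -0.04, 0.12, -0.1, 0.3],
    [0.8, -0.3, -7.2, -0.06, 0.19, -0.15, 0.3],
    [1, -0.4, -9.6, -0.08, 0.25, -0.2, 0.3],
    [1.3, -0.6, -12, -0.1, 0.31, -0.26, 0.3],
  ],
)

```text
clock: 12.95
position: [0.532, 0.0264, 0.2325]
tool_rot: [3.139, 0.206, 1.748]
force: [0.0, 0.2, -1.0]
grip_width: 0.0555
finger_force: 0.0
```

Request:
play_rows(
  motion=[
    [3.1, 0, -2.3, -0.01, 0.04, -0.1, 0.3],
    [6.3, 0, -4.6, -0.02, 0.08, -0.21, 0.3],
    [9.4, -0.1, -6.9, -0.03, 0.12, -0.31, 0.3],
    [12.5, -0.1, -9.2, -0.04, 0.16, -0.42, 0.3],
    [15.6, -0.2, -11.5, -0.055, 0.205, -0.522, 0.3],
  ],
)

```text
clock: 13.45
position: [0.4986, 0.2006, 0.3126]
tool_rot: [3.139, -0.003, 2.275]
force: [-0.2, -0.4, -0.1]
grip_width: 0.0559
finger_force: 0.0
```

Request:
play_rows(
  motion=[
    [2.7, 1.7, 0, 0, 0, -0.1, 0.3],
    [5.4, 3.5, 0, 0, 0, -0.21, 0.3],
    [8.1, 5.2, 0, 0, 0, -0.31, 0.3],
    [10.8, 7, 0, 0, 0, -0.42, 0.3],
    [13.5, 8.7, 0, 0, 0, -0.524, 0.3],
  ],
)

```text
clock: 13.95
position: [0.4786, 0.3596, 0.3119]
tool_rot: [3.14, 0.0, 2.798]
force: [-0.3, -0.4, -0.6]
grip_width: 0.0556
finger_force: 0.0
```

Run:
```python
from h import *
from workcell import viewer
plan([w((.472,.394,.22),190,0)])
p,d=viewer.grab_frame("scene"); np.savez("s6.npz",p=p,d=d,**viewer.camera_info("scene"))
q,d=viewer.grab_frame("top"); np.savez("t6.npz",p=q,d=d,**viewer.camera_info("top"))
cv2.imwrite("pics/s6.png",np.hstack([cv2.resize(p[175:245,295:365],(400,400),interpolation=cv2.INTER_CUBIC),cv2.resize(q[185:245,315:375],(400,400),interpolation=cv2.INTER_CUBIC)])[:,:,::-1])
```

```text
clock 13.95 F [-0.3 -0.4 -0.6] w 0.0556 pos [0.4786 0.3596 0.3119] q [-0.95  0.42  0.29  1.58 -0.13  1.16  0.6 ]
rows>=3.5 [1.78, 2.99, 11.1] [0.002, 0.001, -0.518]
```

View pics/s6.png

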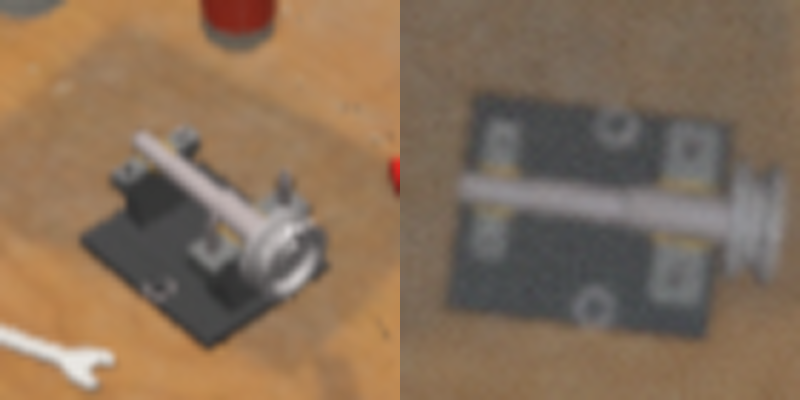

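The shaft lies in both bearings with the pulley outside the studded end. Now the cap.

Request:
play_rows(
  motion=[
    [0.4, 0.6, 2.2, 0, 0, -0.1, 0.1],
    [0.7, 1.2, 4.4, 0, 0, -0.2, 0.1],
    [1.1, 1.8, 6.6, 0, 0, -0.3, 0.1],
    [1.4, 2.4, 8.8, 0, 0, -0.41, 0.1],
    [1.8, 3, 11.1, 0, 0, -0.518, 0.1],
  ],
)

```text
clock: 14.55
position: [0.4726, 0.3927, 0.2002]
tool_rot: [3.14, 0.001, -2.968]
force: [0.2, 0.4, 0.5]
grip_width: 0.0467
finger_force: 0.0
```

Run:
```python
from h import *
from workcell import viewer,observe
plan([w((.472,.394,.10),190,0)])
c=viewer.camera_info("wrist");p,d=viewer.grab_frame("wrist");c.update(p=p,d=d);np.savez("w7.npz",**c)
X=cloud(c); o=(d>0)&(np.hypot(X[...,0]-.472,X[...,1]-.394)<.058)
for lo,hi in ((.008,.055),(.008,.02),(.026,.055),(.043,.055)):
    k=o&(X[...,2]>lo)&(X[...,2]<hi)
    if k.sum()>5: Q=X[k]; print(lo,hi,k.sum(),Q.mean(0).round(4),cv2.minAreaRect((Q[:,:2]*1000).astype(np.float32)))
cv2.imwrite("pics/w7.png",p[:,:,::-1])
```

```text
clock 14.55 F [0.2 0.4 0.5] w 0.0467 pos [0.4726 0.3927 0.2002] q [-0.89  0.54  0.14  1.67 -0.09  0.94  1.03]
rows>=2.4 [0.06, 0.13, 11.92] [0.001, 0.001, -0.001]
0.008 0.055 1449 [0.4665 0.3921 0.0252] ((470.94256591796875, 392.917236328125), (88.56436920166016, 25.635066986083984), 9.962564468383789)
0.008 0.02 699 [0.4657 0.392  0.0151] ((470.9104309082031, 392.98284912109375), (88.53643798828125, 25.60951042175293), 10.116765975952148)
0.026 0.055 701 [0.4683 0.3924 0.0355] ((470.443359375, 392.6942138671875), (36.97837829589844, 25.405309677124023), 10.037776947021484)
0.043 0.055 27 [0.4704 0.3929 0.0464] ((470.7073059082031, 392.8204345703125), (5.640618324279785, 5.636152744293213), 60.626319885253906)
```

View pics/w7.png

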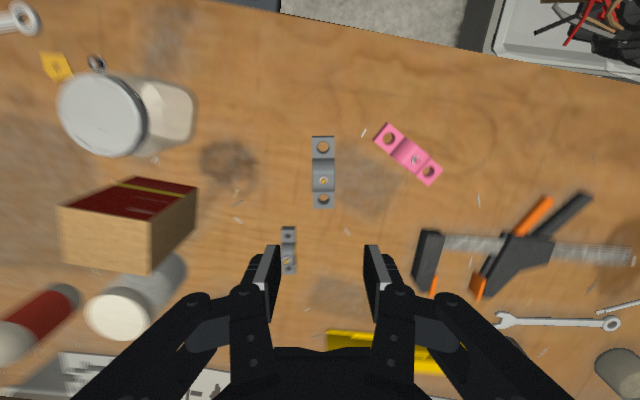

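The cap lies at (323,172) in the wrist view, square to the fingers. The pink cap (408,155) and the small cap (289,250) are clear of the fingers. Descending.

Run:
```python
from h import *
plan([w((.4725,.3945,.08),190,0),w((.4725,.3945,.027),190,0)])
```

```text
clock 14.6 F [-3.1 -0.3 -5.1] w 0.047 pos [0.4708 0.3929 0.1964] q [-0.89  0.55  0.14  1.67 -0.09  0.93  1.04]
rows>=2.7 [-0.23, 0.13, 13.54] [-0.001, -0.003, 0.007]
rows>=1.1 [0.0, 0.0, 5.3] [0.0, 0.0, 0.0]
```

Request:
play_rows(
  motion=[
    [-0.1, 0, 3, 0, 0, 0.003, 0.1],
    [-0.1, 0.1, 6.5, 0, 0, 0.005, 0.1],
    [-0.1, 0.1, 10, 0, 0, 0.005, 0.1],
    [-0.1, 0.1, 13, 0, 0, 0.005, 0.1],
    [-0.1, 0.1, 13.5, 0, 0, 0.005, 0.1],
  ],
)

```text
clock: 15.1
position: [0.4725, 0.3928, 0.0632]
tool_rot: [-3.14, -0.002, -2.979]
force: [-0.5, -0.2, 0.6]
grip_width: 0.047
finger_force: 0.0
```

Request:
play_rows(
  motion=[
    [0, 0, 0, 0, 0, 0, 0.1],
    [0, 0, 0, 0, 0, 0, 0.1],
    [0, 0, 0, 0, 0, 0, 0.1],
    [0, 0, 0, 0, 0, 0, 0.1],
    [0, 0, 0, 0, 0, 0, 0.1],
  ],
)

```text
clock: 15.6
position: [0.4737, 0.3945, 0.066]
tool_rot: [3.14, 0.002, -2.977]
force: [-1.3, 0.1, -0.3]
grip_width: 0.0469
finger_force: 0.0
```

Run:
```python
from h import *
from workcell import viewer,observe
print(observe()["tool_rot"])
plan([w((.4725,.3945,.027),190,0)])
c=viewer.camera_info("wrist");p,d=viewer.grab_frame("wrist");c.update(p=p,d=d);np.savez("w8.npz",**c)
X=cloud(c); o=(d>0)&(np.hypot(X[...,0]-.472,X[...,1]-.394)<.055)
k=o&(X[...,2]>.008)&(X[...,2]<.053)&(np.arange(400)[:,None]<240)
print(k.sum(),cv2.minAreaRect((X[k][:,:2]*1000).astype(np.float32)))
```

```text
[ 3.13956274e+00  1.61197419e-03 -2.97671874e+00]
clock 15.6 F [-1.3  0.1 -0.3] w 0.0469 pos [0.4737 0.3945 0.066 ] q [-0.86  0.72  0.11  1.75 -0.12  0.68  1.05]
rows>=1.2 [0.13, 0.01, 5.8] [0.002, 0.002, -0.01]
2828 ((452.06439208984375, 389.7856750488281), (50.93946838378906, 26.089153289794922), 9.994725227355957)
```

Request:
play_rows(
  motion=[
    [0, 0, 1.2, 0, 0, 0, 0.1],
    [0.1, 0, 2.4, 0, 0, -0.005, 0.1],
    [0.1, 0, 3.6, 0, 0, -0.01, 0.1],
    [0.1, 0, 4.8, 0, 0, -0.01, 0.1],
    [0.1, 0, 5.8, 0, 0, -0.01, 0.1],
  ],
)

```text
clock: 16.15
position: [0.4722, 0.3939, 0.0057]
tool_rot: [3.141, -0.0, -2.967]
force: [0.2, -0.2, -0.8]
grip_width: 0.047
finger_force: 0.0
```

Request:
play_rows(
  motion=[
    [0, 0, 0, 0, 0, 0, 0.1],
    [0, 0, 0, 0, 0, 0, 0],
    [0, 0, 0, 0, 0, 0, -0.2],
    [0, 0, 0, 0, 0, 0, -0.4],
    [0, 0, 0, 0, 0, 0, -1],
  ],
  squeeze=80,
)

```text
clock: 16.65
position: [0.4728, 0.3944, 0.0081]
tool_rot: [3.14, 0.002, -2.967]
force: [-1.6, -1.9, 6.8]
grip_width: 0.0247
finger_force: 78.9
```

Request:
play_rows(
  motion=[
    [0, 0, 0, 0, 0, 0, -1],
    [0, 0, 0, 0, 0, 0, -1],
    [0, 0, 0, 0, 0, 0, -1],
    [0, 0, 0, 0, 0, 0, -1],
    [0, 0, 0, 0, 0, 0, -1],
  ],
)

```text
clock: 17.15
position: [0.4728, 0.3943, 0.0081]
tool_rot: [3.14, 0.002, -2.967]
force: [-1.4, -1.5, 6.5]
grip_width: 0.0246
finger_force: 78.9
```

Run:
```python
from h import *
from workcell import viewer,observe
o=observe();print(o["tool_rot"],o["position"]);p=o["position"]
T=tool(189.6,0)
plan([(p+[0,0,.24],T),((.50,.24,.30),tool(185,0)),((.54,.05,.30),tool(180,0)),((.53,-.10,.27),tool(174.2,0))])
```

```text
[ 3.13976086e+00  1.56195840e-03 -2.96666619e+00] [0.47281621 0.39434279 0.00807358]
clock 17.15 F [-1.4 -1.5  6.5] w 0.0246 pos [0.4728 0.3943 0.0081] q [-0.85  0.81  0.09  1.76 -0.12  0.57  1.06]
rows>=4.8 [-0.04, 0.04, -24.0] [0.002, 0.002, 0.007]
rows>=3.3 [-0.11, -15.67, -5.19] [0.0, 0.0, 0.08]
rows>=3.9 [-2.33, -19.28, 0.0] [0.0, 0.0, 0.087]
rows>=3.1 [1.0, -15.0, 3.0] [0.0, 0.0, 0.101]
```

Request:
play_rows(
  motion=[
    [0, 0, -2, 0, 0, 0, -1],
    [0, 0, -7, 0, 0, 0, -1],
    [0, 0, -12, 0, 0, 0, -1],
    [0, 0, -17, 0, 0, 0, -1],
    [0, 0, -22, 0.002, 0.002, 0.007, -1],
  ],
)

```text
clock: 17.65
position: [0.472, 0.3935, 0.2296]
tool_rot: [-3.141, -0.001, -2.974]
force: [1.0, 0.9, -3.6]
grip_width: 0.0249
finger_force: 79.5
```

Request:
play_rows(
  motion=[
    [0, -2, -2, 0, 0, 0.01, -1],
    [0, -5, -4, 0, 0, 0.03, -1],
    [0, -8.5, -6, 0, 0, 0.05, -1],
    [0, -12, -7, 0, 0, 0.065, -1],
    [-0.1, -15.7, -7.2, 0, 0, 0.08, -1],
  ],
)

```text
clock: 18.15
position: [0.4998, 0.2383, 0.3009]
tool_rot: [3.141, 0.001, -3.054]
force: [0.1, 0.3, -4.1]
grip_width: 0.025
finger_force: 80.0
```

Request:
play_rows(
  motion=[
    [-0.5, -3.9, 0, 0, 0, 0.017, -1],
    [-0.9, -7.7, 0, 0, 0, 0.035, -1],
    [-1.4, -11.6, 0, 0, 0, 0.052, -1],
    [-1.9, -15.5, 0, 0, 0, 0.07, -1],
    [-2.3, -19.3, 0, 0, 0, 0.087, -1],
  ],
)

```text
clock: 18.65
position: [0.5395, 0.0474, 0.2997]
tool_rot: [-3.141, -0.001, -3.141]
force: [0.9, 0.7, -4.0]
grip_width: 0.0244
finger_force: 79.9
```

Request:
play_rows(
  motion=[
    [0.2, -3, 0.6, 0, 0, 0.02, -1],
    [0.4, -6, 1.2, 0, 0, 0.04, -1],
    [0.6, -9, 1.8, 0, 0, 0.06, -1],
    [0.8, -12, 2.4, 0, 0, 0.08, -1],
    [1, -15, 3, 0, 0, 0.1, -1],
  ],
)

```text
clock: 19.15
position: [0.5292, -0.102, 0.2696]
tool_rot: [-3.141, -0.001, 3.042]
force: [0.5, 0.0, -3.9]
grip_width: 0.0248
finger_force: 79.8
```

Run:
```python
from h import *
from workcell import viewer,observe
o=observe();print(o["tool_rot"],o["finger_force"])
plan([((.5272,-.1305,.20),tool(174.2,0))])
```

```text
[-3.14101686e+00 -8.20166065e-04  3.04189121e+00] 79.77392971515656
clock 19.15 F [ 0.5  0.  -3.9] w 0.0248 pos [ 0.5292 -0.102   0.2696] q [-0.2   0.36  0.38  1.8  -0.15  1.01  1.7 ]
rows>=1.5 [-0.09, -2.85, 6.96] [-0.001, -0.001, 0.002]
```

Request:
play_rows(
  motion=[
    [0, -0.6, 1.4, 0, 0, 0, -1],
    [0, -1.1, 2.8, 0, 0, 0, -1],
    [-0.1, -1.7, 4.2, 0, 0, 0, -1],
    [-0.1, -2.3, 5.6, 0, 0, 0.002, -1],
    [-0.1, -2.9, 7, 0, 0, 0.002, -1],
  ],
)

```text
clock: 19.65
position: [0.5277, -0.1301, 0.1989]
tool_rot: [-3.141, -0.001, 3.041]
force: [0.3, 0.5, -4.0]
grip_width: 0.0252
finger_force: 79.8
```

Request:
play_rows(
  motion=[
    [0, 0, 1, 0, 0, 0, -1],
    [0, 0, 2, 0, 0, 0, -1],
    [0, 0, 3, 0, 0, 0, -1],
    [0, 0, 4, 0, 0, 0, -1],
    [0, 0, 4, 0, 0, 0, -1],
  ],
)

```text
clock: 20.15
position: [0.5272, -0.1296, 0.1584]
tool_rot: [-3.141, -0.003, 3.041]
force: [-0.6, 0.3, -3.4]
grip_width: 0.0248
finger_force: 79.7
```

Run:
```python
from h import *
from workcell import viewer,observe
o=observe();print(o["tool_rot"],o["finger_force"])
plan([((.5272,-.1305,.115),tool(174.2,0))])
c=viewer.camera_info("wrist");p,d=viewer.grab_frame("wrist");c.update(p=p,d=d);np.savez("w9.npz",**c)
cv2.imwrite("pics/w9.png",p[100:400,120:520,::-1].repeat(2,0).repeat(2,1))
for s in(-1,1):
  e=np.array([.5272,-.1305,0])+s*.032*np.array([np.cos(np.radians(-5.8)),np.sin(np.radians(-5.8)),0])
  print([np.round(proj(c,e+[0,0,z]),1) for z in (.065,.097)],"in crop",[(np.round(proj(c,e+[0,0,z]),1)-[120,100])*2 for z in (.065,.097)])
```

```text
[-3.14080343e+00 -2.71794015e-03  3.04109067e+00] 79.66682732105255
clock 20.15 F [-0.6  0.3 -3.4] w 0.0248 pos [ 0.5272 -0.1296  0.1584] q [-0.11  0.51  0.33  1.9  -0.23  0.77  1.82]
rows>=0.9 [-0.02, -0.09, 4.34] [-0.001, -0.003, 0.001]
[array([321.2, 167.6]), array([321.1, 177.2])] in crop [array([402.4, 135.2]), array([402.2, 154.4])]
[array([321.3, 235.3]), array([321.2, 252.9])] in crop [array([402.6, 270.6]), array([402.4, 305.8])]
```

View pics/w9.png

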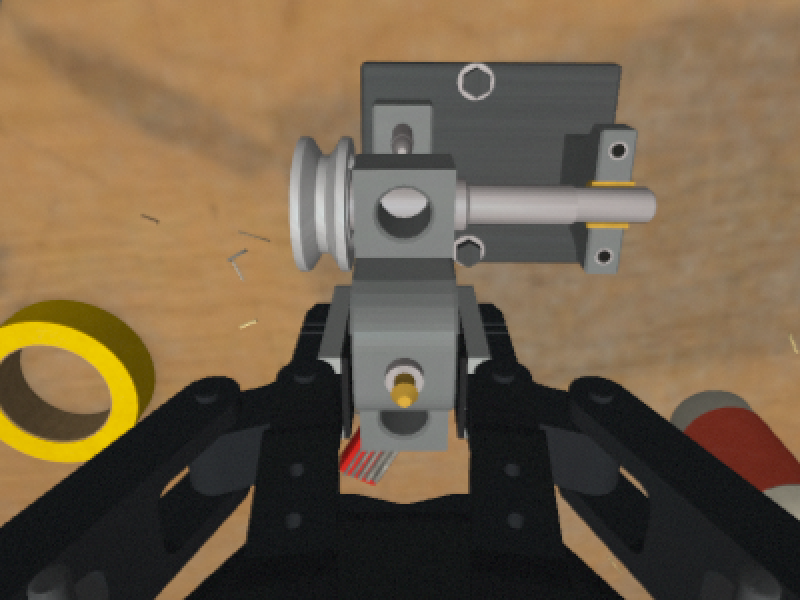

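The cap is held over the studded bearing. The near stud (402,140) lines up with the cap's hole column (404), and the shaft is still seated at rows 185–225 of the crop. Now to quantify it.

Run:
```python
from h import *
c=load("w9"); X=cloud(c); d=c["d"]; ok=d>0
U=np.arange(640)[None]; V=np.arange(400)[:,None]
a=np.radians(-5.8); ex=np.array([np.cos(a),np.sin(a)]); ey=np.array([-ex[1],ex[0]])
def st(Q): r=Q[:,:2]-[.5272,-.1305]; return np.c_[r@ex,r@ey,Q[:,2]]*1000
k=ok&(V<178)&(V>145)&(U>308)&(U<334)&(X[...,2]>.069)&(X[...,2]<.105)
Q=st(X[k]);print("stud",k.sum(),np.percentile(Q,[2,50,98],axis=0).round(1))
k=ok&(X[...,2]>.068-.008)&(X[...,2]<.068)&(V<178)&(U>300)&(U<340)&(V>140)
Q=st(X[k]);print("face",k.sum(),Q.min(0).round(1),Q.max(0).round(1))
k=ok&(U>290)&(U<355)&(V>170)&(V<230)&(X[...,2]>.14)&(X[...,2]<.2)
Q=st(X[k]);print("cap near ear",k.sum(),np.percentile(Q,[1,50,99],axis=0).round(1)); print(cv2.minAreaRect(Q[:,:2].astype(np.float32)))
k=ok&(U>295)&(U<350)&(V>176)&(V<330)&(X[...,2]>.13)&(X[...,2]<.215)
Q=st(X[k]);print("cap all",k.sum(),cv2.minAreaRect(Q[:,:2].astype(np.float32)),Q[:,2].min())
```

```text
stud 132 [[-37.4  -4.1  70.3]
 [-35.7  -0.2  90.9]
 [-31.9   3.1  96.9]]
face 618 [-45.3 -13.2  60.8] [-24.2  12.6  67.5]
cap near ear 2417 [[-4.650e+01 -1.250e+01  1.506e+02]
 [-3.570e+01  1.000e-01  1.654e+02]
 [-2.210e+01  1.310e+01  1.670e+02]]
((-31.604808807373047, -0.17757129669189453), (26.8891658782959, 30.283920288085938), 89.77499389648438)
cap all 7354 ((-1.9048042297363281, 1.1185331344604492), (89.991943359375, 29.08226776123047), 1.006402850151062) 148.97186176579822
```

Request:
play_rows(
  motion=[
    [0, 0, 0.6, 0, 0, 0, -1],
    [0, -0.05, 1.2, 0, -0.003, 0, -1],
    [-0.03, -0.05, 1.8, 0, -0.003, 0, -1],
    [-0.03, -0.05, 2.4, 0, -0.003, 0, -1],
    [-0.03, -0.05, 2.8, 0, -0.003, 0, -1],
  ],
)

```text
clock: 20.7
position: [0.5278, -0.1305, 0.131]
tool_rot: [-3.141, 0.002, 3.041]
force: [0.1, -0.0, -3.6]
grip_width: 0.0246
finger_force: 79.7
```

Request:
play_rows(
  motion=[
    [0, 0, 0.3, 0, 0, 0, -1],
    [0, 0, 0.6, 0, 0, 0, -1],
    [0, 0, 0.9, 0, 0, 0, -1],
    [0, 0, 1.1, 0, 0, 0, -1],
    [0, 0, 1.2, 0, 0, 0, -1],
  ],
)

```text
clock: 21.2
position: [0.5279, -0.1305, 0.1194]
tool_rot: [-3.141, 0.002, 3.041]
force: [0.0, 1.0, -3.8]
grip_width: 0.0247
finger_force: 79.7
```

Request:
play_rows(
  motion=[
    [0, 0, 0, 0, 0, 0, -1],
    [0, 0, 0, 0, 0, 0, -1],
    [0, 0, 0, 0, 0, 0, -1],
    [0, 0, 0, 0, 0, 0, -1],
    [0, 0, 0, 0, 0, 0, -1],
  ],
)

```text
clock: 21.7
position: [0.528, -0.1305, 0.1197]
tool_rot: [-3.141, 0.002, 3.041]
force: [-0.1, 0.1, -4.3]
grip_width: 0.0247
finger_force: 79.7
```

Run:
```python
from h import *
from workcell import viewer,observe
o=observe();print(o["tool_rot"],o["finger_force"])
plan([((.5275,-.1301,.115),tool(174.2,0))])
c=viewer.camera_info("wrist");p,d=viewer.grab_frame("wrist");c.update(p=p,d=d);X=cloud(c)
U=np.arange(640)[None]; V=np.arange(400)[:,None];ok=d>0
a=np.radians(-5.8); ex=np.array([np.cos(a),np.sin(a)]); ey=np.array([-ex[1],ex[0]])
r=X[...,:2]-[.5272,-.1305]; S=np.stack([r@ex,r@ey,X[...,2]],-1)*1000
near=ok&(abs(S[...,0]+32)<18)&(abs(S[...,1])<16)
for lo,hi in ((58,69),(71,99),(103,128)):
    Q=S[near&(S[...,2]>lo)&(S[...,2]<hi)]; print(lo,hi,len(Q),np.percentile(Q,[1,50,99],axis=0).round(1).tolist()if len(Q) else'')
s,_=viewer.grab_frame("scene")
m=np.hstack([cv2.resize(p[80:330,195:445],(400,400)),cv2.resize(s[165:245,285:365],(400,400),interpolation=cv2.INTER_CUBIC)])
cv2.imwrite("pics/f.png",m[:,:,::-1])
```

```text
[-3.14077585e+00  2.10738703e-03  3.04067782e+00] 79.66736912727356
clock 21.7 F [-0.1  0.1 -4.3] w 0.0247 pos [ 0.528  -0.1305  0.1197] q [-0.09  0.57  0.3   1.93 -0.26  0.68  1.84]
rows>=0.1 [0.05, 0.03, 0.47] [-0.001, 0.002, 0.0]
58 69 750 [[-45.3, -13.1, 59.7], [-38.6, -0.9, 64.3], [-14.3, 12.0, 67.2]]
71 99 29 [[-37.8, -3.7, 71.7], [-37.1, -0.2, 75.0], [-35.7, 2.5, 80.3]]
103 128 2407 [[-45.7, -13.3, 111.7], [-34.6, -0.3, 126.5], [-20.9, 12.3, 127.9]]
```

View pics/f.png

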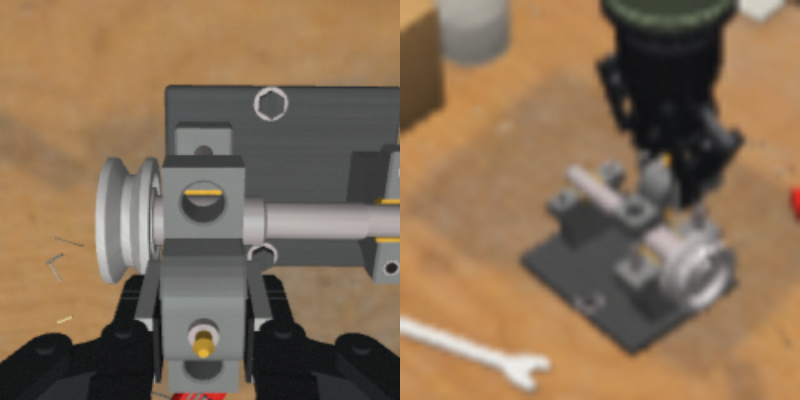

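The cap edges match the joint face to within 0.5 mm (x −45.7 against −45.3, y −13.3..12.3 against −13.1..12), and the cap sits level over the bearing. Its underside is at about 111.6 mm, so I'll lower it 4.5 mm.

Request:
play_rows(
  motion=[
    [0, 0, 0.1, 0, 0, 0, -1],
    [0, 0, 0.2, 0, 0.001, 0, -1],
    [0, 0, 0.3, 0, 0.002, 0, -1],
    [0, 0, 0.4, 0, 0.002, 0, -1],
    [0, 0, 0.45, 0, 0.002, 0, -1],
  ],
)

```text
clock: 22.3
position: [0.5279, -0.1305, 0.115]
tool_rot: [-3.141, -0.0, 3.041]
force: [0.5, 0.5, -4.0]
grip_width: 0.0253
finger_force: 79.7
```

Request:
play_rows(
  motion=[
    [0, 0, 0, 0, 0, 0, -1],
    [0, 0, 0, 0, 0, 0, -1],
    [0, 0, 0, 0, 0, 0, -1],
    [0, 0, 0, 0, 0, 0, -1],
    [0, 0, 0, 0, 0, 0, -1],
  ],
)

```text
clock: 22.8
position: [0.528, -0.1305, 0.1151]
tool_rot: [-3.141, 0.0, 3.041]
force: [-0.5, -1.0, -4.2]
grip_width: 0.0248
finger_force: 79.7
```

```bash
python3 -c "
from workcell import bot
print(bot.job_done())"
```

```text
the job is handed in; nothing more can be done
None
```

The shaft is down and released in both bearings, with its pulley outside the studded end. The larger cap is held level about 10 mm above the stud ends, hole centres within about 1 mm of the studs, and the job was handed in at 22.8 s.

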